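# Fill the polish chute and empty the delivery tray

### The arm

A 7-joint arm with a two-finger parallel gripper is mounted at the origin on a cart in front of the work surface, level with it; the furniture and walls round the work are solid. World frame = base frame: x ahead of the robot, y to its left, z up, the work surface at z = 0. Lengths are in mm, angles in rad, forces in N, time in s.
With the tool pointing down it reaches from about 425 to 925 mm from the base axis. Payload 6.8 kg.
Tool frame: the origin (TCP) lies between the finger pads; the fingertips stand 22 mm ahead of it and the grasp point (between the pads) lies 3 mm ahead of it; z points along the fingers, y is the line along which they close (so a half turn about z gives the same grasp; the last joint's range is limited). The gripper opens to 85 mm and grips with 20 to 120 N. Pads are 22 mm wide; open, the fingers measure 114 mm over their backs; the gripper's body (76 mm by 85 mm) begins 54 mm behind the grasp point. The pads swing forward as they close: fully open they stand 13 mm farther back than shut.
Start: joints at [1.1, 0.477, 0.022, 1.555, -0.011, 1.109, -0.083], TCP at [239.562, -631.076, 253.308] pointing down, gripper open.
Joint ranges: [-2.96, 2.96], [-0.34, 2.1], [-1.41, 1.46], [0.24, 2.44], [-1.37, 4.51], [0.17, 1.92], [-2.96, 2.96]. Speed limits (rad/s): [2.39, 2.39, 3.14, 3.14, 3.14, 3.14, 3.14].

### API

Orientations are given as a rotation vector (axis times angle).
In Python, from plant import r gives the robot as it stands.
- The arm moves only by the shell command python3 -m pendant 'ROWS' [OPENING] [FORCE]. ROWS is a JSON object of lists of equal length, an entry for each row: "travel": the shift along the tool's x, y, z in mm, a list of three; "twist": the turn, a rotation vector about the tool's x, y, z in rad, a list of three. A call has 1 to 10 rows; each row is the pose to reach, as a shift and turn from the pose commanded when the call began, along the tool's axes at that moment; what a row does not reach only later rows make up. A row lasts 1/12 s, in which the tool goes at most 41.7 mm and 7.16 degrees, less where a joint would pass 70% of its speed; a pose out of reach is approached as far as the arm can. A call with a gripper value outside its range is refused whole. OPENING is the finger opening in mm, from 0 to 85.4, set as the call begins (- or left out, the last holds). The fingers move at their own pace and stop on an object; FORCE is the grip in N (left out, the last holds). Time passes only in rows, so rows that repeat a pose let the fingers close. It gives the time, the measured TCP pose, the force, the opening and the grip force at its end, in the units of the state.
- r.read_state(): the state, without advancing time (a new reading comes with each control period).
- r.grab_frame(name): name is "scene" or "side" or "wrist"; returns (picture, depth): 480x640x3 uint8, red, green, blue; 480x640 float32, mm along the optical axis (not along the pixel's ray), 0 where there is no reading.
- r.camera_info(name): a dict with "fx", "fy", "cx", "cy" (pixels), "dist" ([k1, k2, p1, p2, k3] as OpenCV has them; the pictures are not rectified), "world_from_camera" (4x4, takes a point from camera to world coordinates); the wrist camera has in their place "hand_eye" (4x4, takes a point from camera to tool coordinates, whose origin is the TCP and whose axes are the flange's). Camera axes: x right, y down, z forward; pixel columns grow to the right and rows downward; lengths in mm; the calibration is good to about 2 mm. A picture is of the moment at which its call begins: read the wrist's pose just before it. camera_info takes no time and is no camera call.
- r.hand_in(): hands the job in; it is judged then, once.
Trained networks look in the newest picture that a camera, given by its name, has taken for a name from the list of things; names that differ only in an ending like _2 or _b are one class to them, and where a whole thing is asked for, a point or a joint stands for the part that bears it (a point fixed in the world has none). Each returns a list of dicts, best first, with "p" (0 to 1); they miss things now and then, are a little off and sometimes report something else, mostly with a low value. They report only what shows in the picture. A call takes as long as a camera call. They do not tell look-alikes from the thing itself.
- r.look_for(camera, name): "bbox" ([left, top, right, bottom] in pixels, round what is visible of it).
- r.outline_of(camera, name): "pixels" (480x640 bool, what is visible of it) and "bbox" ([left, top, right, bottom] in pixels, round what is visible of it).
- r.tip_of(camera, name): "at" ([column, row] in pixels: a listed point, or the origin of a listed thing).
The state is a dict: "clock": time; "qpos": joint angles; "qd": joint speeds; "joint_torque": joint torques, N m; "tcp_pos": TCP position; "tcp_rot": TCP orientation; "wrist_force": force on the tool from outside, world axes, zero at the start; "moment": the same for the moment, N m; "gripper_width": finger opening in mm; "grip_force": force on a finger pad.
Only numpy, scipy, OpenCV 4.12 (cv2) and the standard library are available. Lean on these libraries where they do the work, as an engineer would, in place of code of your own. Each camera call takes 0.05 s, during which the arm holds its last target. There are 200 camera calls.

### The job

Put away the polish delivery: load every nail-polish bottle from the desk into the sloping chute, lying along it with its base downhill and its cap uphill, so that they queue down from the end stop. Tip the delivery tray over the brown waste box so that the loose packing blocks slide off into it, set the empty tray back down level on the desk, and leave the other things where they stand.

Things in the scene. Friction and masses are not known exactly. Their poses are not given: they have to be found in the camera images.
- bottle1_mid (a point): centre of a nail-polish bottle lying on its side, 76 mm long: square glass body 26 x 26 mm for the first 38 mm, then a round cap 16 mm across; the point is where glass and cap meet, on its long axis, 13 mm above its underside; x axis from base to cap. Centre of mass about 9 mm towards the base. 55 g. None at the start if absent
- bottle1_cap (a point): tip of the cap of bottle1, on its long axis, 38 mm from bottle1_mid
- bottle2_mid (a point): centre of a nail-polish bottle lying on its side, 76 mm long: square glass body 26 x 26 mm for the first 38 mm, then a round cap 16 mm across; the point is where glass and cap meet, on its long axis, 13 mm above its underside; x axis from base to cap. Centre of mass about 9 mm towards the base. 55 g. None at the start if absent
- bottle2_cap (a point): tip of the cap of bottle2, on its long axis, 38 mm from bottle2_mid
- bottle3_mid (a point): centre of a nail-polish bottle lying on its side, 76 mm long: square glass body 26 x 26 mm for the first 38 mm, then a round cap 16 mm across; the point is where glass and cap meet, on its long axis, 13 mm above its underside; x axis from base to cap. Centre of mass about 9 mm towards the base. 55 g. None at the start if absent
- bottle3_cap (a point): tip of the cap of bottle3, on its long axis, 38 mm from bottle3_mid
- bottle4_mid (a point): centre of a nail-polish bottle lying on its side, 76 mm long: square glass body 26 x 26 mm for the first 38 mm, then a round cap 16 mm across; the point is where glass and cap meet, on its long axis, 13 mm above its underside; x axis from base to cap. Centre of mass about 9 mm towards the base. 55 g. None at the start if absent
- bottle4_cap (a point): tip of the cap of bottle4, on its long axis, 38 mm from bottle4_mid
- bottle5_mid (a point): centre of a nail-polish bottle lying on its side, 76 mm long: square glass body 26 x 26 mm for the first 38 mm, then a round cap 16 mm across; the point is where glass and cap meet, on its long axis, 13 mm above its underside; x axis from base to cap. Centre of mass about 9 mm towards the base. 55 g. None at the start if absent
- bottle5_cap (a point): tip of the cap of bottle5, on its long axis, 38 mm from bottle5_mid
- channel: aluminium chute channel on two uprights, sloping 22 degrees down towards the robot. Origin: on its floor, mid-width, at the inner face of the 30 mm high end stop at the low end, 34 mm above the desk. x runs uphill along the floor, z square to the floor, up. It holds four bottles end to end; polished (friction about 0.1): a bottle let go in it slides down to the stop or the bottle before it
- channel_top (a point): open upper end of the channel: floor level, mid-width, 335 mm uphill of the stop; axes as the channel's. The channel is 30 mm wide between walls that stand 7 mm above the floor, then flare outward at 45 degrees to 12 mm high, where they are 41 mm apart
- tray_handle (a point): middle of the flat black handle bar that bridges the loose steel delivery tray, 85 mm above the tray's underside, over its centre; the bar runs along the tray's y axis, 12 mm thick (x), 22 mm tall, 122 mm between its posts. Tray 180 (x) x 130 (y) mm, about 300 g, z up when level, walls 26 mm high at both sides and the back (+x), open at the front (-x)
- tray_lip (a point): middle of the tray's open front edge, on the upper face of the 4 mm floor, 90 mm in front (-x) of the handle and 81 mm below it. The floor is smooth (friction about 0.3): blocks slide once it is tipped some 20 to 25 degrees
- block1_mid (a point): centre of a loose brown packing block 34 x 28 x 24 mm, 20 g, lying in the tray at the start (12 mm above its underside). None at the start if absent
- block2_mid (a point): centre of a loose brown packing block 34 x 28 x 24 mm, 20 g, lying in the tray at the start (12 mm above its underside). None at the start if absent
- block3_mid (a point): centre of a loose brown packing block 34 x 28 x 24 mm, 20 g, lying in the tray at the start (12 mm above its underside). None at the start if absent
- block4_mid (a point): centre of a loose brown packing block 34 x 28 x 24 mm, 20 g, lying in the tray at the start (12 mm above its underside). None at the start if absent
- carton_in (a point): centre of the inner floor (5 mm above the desk) of the fixed open-topped brown waste box, 140 (x) x 180 (y) x 65 mm high outside, walls 5 mm; axes along its sides
- cream_pot: bystander, loose: round cream pot, 91 mm wide, 44 mm high; origin under its centre
- white_jar: bystander, loose: white screw-top jar, 70 mm wide, 82 mm high; origin under its centre
- tape_roll: bystander, loose: roll of tape lying flat, 98 mm wide, 25 mm high; origin under its centre
Mind the look-alikes: they are no part of the job. Leave any red look-alike of the part that bears bottle4_mid alone.

How it is judged (in metres and radians):
On the way:
1. the tray is tipped (more than 0.35 rad) with its open lip over the waste box (angle between tray_handle's own z axis and vertical above 0.35 rad and horizontal distance between tray_lip and carton_in below 0.11 m and height (world z) of tray_lip above 0.04 m), for 0.2 s.
At the end, for the whole second after the job is handed in: Every bottle lies in the channel (centre within 10 mm of its middle line), along it within 0.17 rad, cap uphill, the lowest at the stop (centre under 50 mm from it); every block lies inside the waste box; the tray stands on the desk, level within 0.08 rad (x of bottle1_mid in the frame of channel between 0.025 and 0.32 m and y of bottle1_mid in the frame of channel between -0.01 and 0.01 m and z of bottle1_mid in the frame of channel between 0.006 and 0.021 m and angle between bottle1_mid's own x axis and vertical between 1 and 1.37 rad and angle between the x axis of each of bottle1_mid, bottle2_mid, bottle3_mid, bottle4_mid, bottle5_mid and the x axis of channel, either way round below 0.17 rad and x of bottle2_mid in the frame of channel between 0.025 and 0.32 m and y of bottle2_mid in the frame of channel between -0.01 and 0.01 m and z of bottle2_mid in the frame of channel between 0.006 and 0.021 m and angle between bottle2_mid's own x axis and vertical between 1 and 1.37 rad and x of bottle3_mid in the frame of channel between 0.025 and 0.32 m and y of bottle3_mid in the frame of channel between -0.01 and 0.01 m and z of bottle3_mid in the frame of channel between 0.006 and 0.021 m and angle between bottle3_mid's own x axis and vertical between 1 and 1.37 rad and x of bottle4_mid in the frame of channel between 0.025 and 0.32 m and y of bottle4_mid in the frame of channel between -0.01 and 0.01 m and z of bottle4_mid in the frame of channel between 0.006 and 0.021 m and angle between bottle4_mid's own x axis and vertical between 1 and 1.37 rad and x of bottle5_mid in the frame of channel between 0.025 and 0.32 m and y of bottle5_mid in the frame of channel between -0.01 and 0.01 m and z of bottle5_mid in the frame of channel between 0.006 and 0.021 m and angle between bottle5_mid's own x axis and vertical between 1 and 1.37 rad and x of block1_mid in the frame of carton_in between -0.065 and 0.065 m and y of block1_mid in the frame of carton_in between -0.085 and 0.085 m and z of block1_mid in the frame of carton_in between 0 and 0.06 m and x of block2_mid in the frame of carton_in between -0.065 and 0.065 m and y of block2_mid in the frame of carton_in between -0.085 and 0.085 m and z of block2_mid in the frame of carton_in between 0 and 0.06 m and x of block3_mid in the frame of carton_in between -0.065 and 0.065 m and y of block3_mid in the frame of carton_in between -0.085 and 0.085 m and z of block3_mid in the frame of carton_in between 0 and 0.06 m and x of block4_mid in the frame of carton_in between -0.065 and 0.065 m and y of block4_mid in the frame of carton_in between -0.085 and 0.085 m and z of block4_mid in the frame of carton_in between 0 and 0.06 m and x of any of bottle1_mid, bottle2_mid, bottle3_mid, bottle4_mid, bottle5_mid in the frame of channel below 0.05 m and height (world z) of tray_handle between 0.078 and 0.092 m and angle between tray_handle's own z axis and vertical below 0.08 rad); the robot touches nothing.
It fails at once if a bystander (cream pot, white jar, tape roll) is pushed more than 30 mm from its place or knocked over (distance of any of cream_pot, white_jar, tape_roll from where it was at the start of the episode above 0.03 m or angle between any of cream_pot, white_jar, tape_roll's own z axis and vertical above 0.6 rad).
Of bottle1, bottle2, bottle3, bottle4, bottle5 only 3 to 4 are there at a start; the rules pass over those that are not, and their reading is None.
Of block1, block2, block3, block4 only 2 to 4 are there at a start; the rules pass over those that are not, and their reading is None.
At some moment in a run one of bottle1, bottle2, bottle3, bottle4, bottle5 may be knocked a few centimetres aside while the robot is not near it.
It also fails if it takes over 192 s, if anything falls off the work surface, if the arm or the gripper's body presses on something with over 40 N, if the wrist force passes 120 N, or if a joint passes its speed limit or range.

## Working session

There is one attempt and no reset: what is moved stays moved. The work goes in short steps, Python scripts to look and compute and a shell command to move; the robot and the scene stay as the last step left them, time stands still between calls to the robot, and variables do not carry over. Pictures are saved under pics/ and viewed, at most 14 in all, crops included, and the job is handed in when it is done.

```bash
ls; mkdir -p pics
python3 - <<'E'
from plant import r
import cv2,numpy as np
print(r.read_state())
for c in ("scene","side"):
    p,d=r.grab_frame(c); cv2.imwrite(f"pics/{c}0.png",p[:,:,::-1]); np.save(f"pics/{c}0d.npy",d)
    i=r.camera_info(c); print(c,i["fx"],i["dist"],np.round(i["world_from_camera"],2).tolist())
print(r.camera_info("wrist"))
E
```

```text
pics
{'clock': 0.0, 'qpos': array([ 1.09988394,  0.47782565,  0.02237163,  1.55646061, -0.01150919,
        1.10929648, -0.08310214]), 'qd': array([ 2.64862135e-04,  1.41759462e-03, -6.80845220e-04, -1.53521481e-03,
        7.34083706e-04, -7.09371031e-05, -1.12541995e-03]), 'joint_torque': array([-1.07191849e-03, -5.96456337e+01,  1.60824582e+00, -2.81195515e+01,
        1.26471158e-02,  9.28353227e-03, -5.32367289e-05]), 'tcp_pos': array([ 239.33571695, -630.54922017,  252.30529659]), 'tcp_rot': array([-3.08827631e+00, -5.66438978e-01,  7.50858831e-04]), 'wrist_force': array([ 0.3020676 , -0.34709382,  0.37032763]), 'moment': array([ 0.014152  , -0.04387667, -0.04358966]), 'grip_force': 0.0, 'gripper_width': 85.55242365609169}
scene 467.1486829283377 [-0.10117732  0.          0.          0.          0.        ] [[-0.69, -0.46, 0.56, 71.84], [-0.73, 0.44, -0.53, 441.97], [0.0, -0.77, -0.64, 671.72], [0.0, 0.0, 0.0, 1.0]]
side 469.1349890058339 [0.00332275 0.         0.         0.         0.        ] [[0.94, -0.19, 0.27, 287.09], [-0.33, -0.52, 0.79, -857.76], [-0.01, -0.83, -0.55, 717.3], [0.0, 0.0, 0.0, 1.0]]
{'fx': 344.699645464656, 'fy': 344.699645464656, 'cx': 320.6058412791778, 'cy': 233.57594828033572, 'dist': array([-0.06773081,  0.        ,  0.        ,  0.        ,  0.        ]), 'hand_eye': array([[-4.45573217e-04, -9.60997426e-01, -2.76556953e-01,
         6.98914768e+01],
       [ 9.99999858e-01, -5.09507530e-04,  1.59324404e-04,
        -9.16956470e-01],
       [-2.94018192e-04, -2.76556843e-01,  9.60997516e-01,
        -1.20640662e+02],
       [ 0.00000000e+00,  0.00000000e+00,  0.00000000e+00,
         1.00000000e+00]])}
```

View pics/scene0.png

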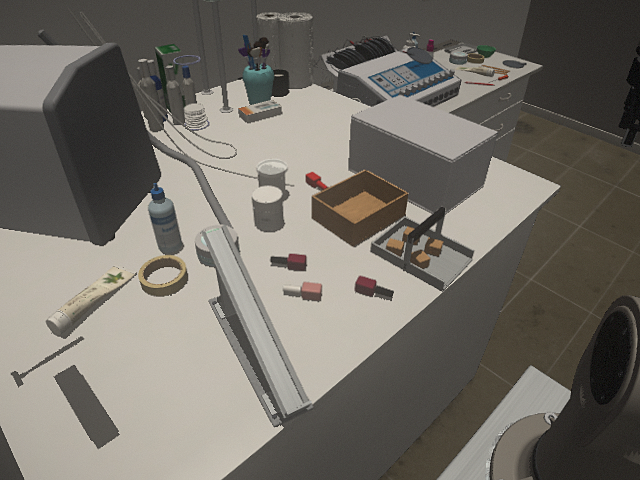

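View pics/side0.png

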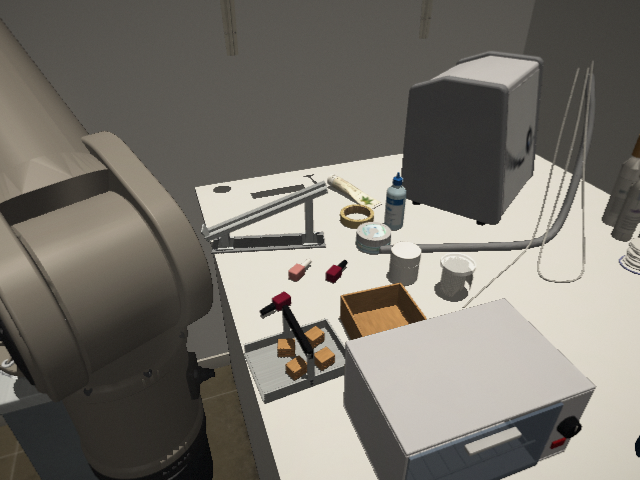

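Scene view: three bottles, at (289,262) dark red, (303,291) pink with white cap and (373,287) dark red with black cap. A bright red look-alike stands at (316,181) behind the white jar. The tray is at (422,250) with 4 blocks, the waste box at (360,207), and the chute runs from (290,410) low to (215,230) high.

```bash
cat > h.py <<'E'
from plant import r
import numpy as np, cv2
from scipy.spatial.transform import Rotation as R
def T_wc(cam):
    i=r.camera_info(cam)
    if cam!="wrist": return i,np.array(i["world_from_camera"])
    s=r.read_state(); T=np.eye(4); T[:3,:3]=R.from_rotvec(s["tcp_rot"]).as_matrix(); T[:3,3]=s["tcp_pos"]
    return i,T@i["hand_eye"]
def ray(i,T,px):
    K=np.array([[i["fx"],0,i["cx"]],[0,i["fy"],i["cy"]],[0,0,1]])
    u=cv2.undistortPoints(np.float64(px).reshape(-1,1,2),K,np.array(i["dist"]))[:,0]
    return np.c_[u,np.ones(len(u))]@T[:3,:3].T, T[:3,3]
def onz(i,T,px,z):
    d,o=ray(i,T,px); return o+d*((z-o[2])/d[:,2])[:,None]
def cloud(i,T,d,mask=None):
    ys,xs=np.nonzero((d>0)&(mask if mask is not None else True))
    q,o=ray(i,T,np.c_[xs,ys]); return o+q*d[ys,xs][:,None], np.c_[xs,ys]
def snap(cam,name):
    i,T=T_wc(cam); p,d=r.grab_frame(cam); cv2.imwrite(f"pics/{name}.png",p[:,:,::-1]); return i,T,p,d
def proj(i,T,P):
    P=(np.atleast_2d(P)-T[:3,3])@T[:3,:3]
    K=np.array([[i["fx"],0,i["cx"]],[0,i["fy"],i["cy"]],[0,0,1]])
    return cv2.projectPoints(P,np.zeros(3),np.zeros(3),K,np.array(i["dist"]))[0][:,0]
E
python3 - <<'E'
from h import *
Z={"bottle1_mid":13,"bottle1_cap":13,"block1_mid":16,"tray_handle":85,"tray_lip":4,"carton_in":5,"channel":34,"channel_top":160,"cream_pot":0,"white_jar":0,"tape_roll":0}
for c in ("scene","side"):
    i,T,p,d=snap(c,c+"1")
    for n,z in Z.items():
        o=r.tip_of(c,n)
        for k in o[:6]:
            if k["p"]>.2: print(c,n,round(k["p"],2),np.round(k["at"]),np.round(onz(i,T,[k["at"]],z)[0]))
    if c=="scene": cv2.imwrite("pics/crop1.png",cv2.resize(p[160:320,230:490,::-1],(780,480),interpolation=2))
E
```

```text
scene bottle1_mid 0.77 [288. 266.] [619.  -8.  13.]
scene bottle1_cap 0.67 [270. 258.] [663.   4.  13.]
scene block1_mid 0.62 [431. 249.] [ 445. -266.   16.]
scene tray_handle 0.94 [428. 225.] [ 454. -248.   85.]
scene tray_handle 0.35 [217. 250.] [686. 110.  85.]
scene tray_lip 0.97 [460. 272.] [ 366. -262.    4.]
scene carton_in 0.76 [357. 217.] [ 641. -245.    5.]
scene carton_in 0.47 [293. 405.] [378. 194.   5.]
scene channel_top 0.68 [213. 230.] [658. 127. 160.]
scene cream_pot 0.89 [220. 254.] [759.  66.   0.]
scene cream_pot 0.38 [269. 222.] [775. -86.   0.]
scene cream_pot 0.21 [165. 279.] [773. 194.   0.]
scene white_jar 0.78 [270. 221.] [775. -90.   0.]
scene white_jar 0.61 [413. 233.] [ 516. -298.    0.]
scene white_jar 0.55 [428. 225.] [ 509. -349.    0.]
scene tape_roll 0.7 [161. 280.] [776. 201.   0.]
side bottle1_mid 0.73 [339. 268.] [635. -20.  13.]
side block1_mid 0.8 [297. 366.] [ 448. -275.   16.]
side tray_handle 0.93 [296. 330.] [ 456. -251.   85.]
side tray_lip 0.85 [257. 374.] [ 373. -259.    4.]
side carton_in 0.87 [386. 341.] [ 639. -266.    5.]
side channel 0.91 [208. 235.] [356. 207.  34.]
side channel 0.32 [260. 314.] [ 411. -133.   34.]
side channel_top 0.68 [323. 187.] [648. 127. 160.]
side cream_pot 0.81 [375. 241.] [777.  74.   0.]
side white_jar 0.57 [402. 280.] [768. -97.   0.]
side tape_roll 0.61 [359. 221.] [778. 184.   0.]
```

View pics/crop1.png

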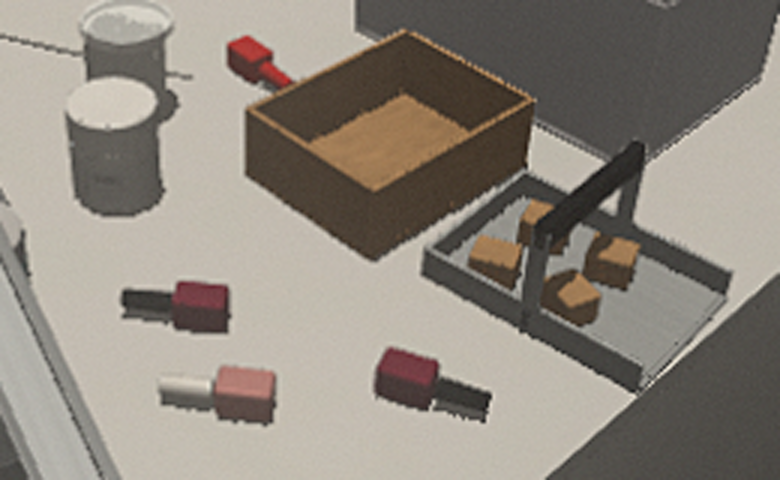

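The three bottles are at (289,262), (303,291) and (373,287). The bright red one at (316,181) is the look-alike, because its cap is red too, so I leave it alone. The tray lip faces the robot, so the tray has to be turned round to dump over the box. Next I refine the poses from depth.

Run:
```python
from h import *
for c in ("scene","side"):
    i,T,p,d=snap(c,c+"2")
    P,uv=cloud(i,T,d); 
    def sel(x0,x1,y0,y1,z0,z1):
        return P[(P[:,0]>x0)&(P[:,0]<x1)&(P[:,1]>y0)&(P[:,1]<y1)&(P[:,2]>z0)&(P[:,2]<z1)]
    q=sel(450,650,-200,60,-5,5); print(c,"desk z",np.median(q[:,2]))
    # bottles: cluster points 6..32 high in area
    m=np.zeros(d.shape,np.uint8)
    s=(P[:,0]>440)&(P[:,0]<720)&(P[:,1]>-165)&(P[:,1]<75)&(P[:,2]>6)&(P[:,2]<34)
    m[uv[s,1],uv[s,0]]=1
    n,l,st,_=cv2.connectedComponentsWithStats(m)
    for k in range(1,n):
        if st[k,4]<60: continue
        Q,w=cloud(i,T,d,l==k); 
        G=Q[Q[:,2]>20]; C=Q
        (cx,cy),(a,b),ang=cv2.minAreaRect(Q[:,:2].astype(np.float32))
        cen=G[:,:2].mean(0) if len(G)>5 else [0,0]
        low=Q[Q[:,2]<=20]
        print(c,"blob",st[k,:5],"rect",np.round([cx,cy,a,b,ang]),"glassTop",np.round(cen),"maxz",Q[:,2].max().round(),"mean",Q.mean(0).round(), p[w[:,1],w[:,0]].mean(0).round())
    # handle
    h=sel(380,530,-340,-160,88,104)
    if len(h)>20:
        x=h[:,:2]; m0=x.mean(0); v=np.linalg.svd(x-m0)[2][0]; t=(x-m0)@v; print(c,"handle",len(h),m0.round(1),v.round(3),t.min().round(),t.max().round(),(m0+v*(t.min()+t.max())/2).round(1),h[:,2].max())
    # box rim
    b=sel(540,740,-380,-140,60,70); 
    if len(b)>20: print(c,"box",cv2.minAreaRect(b[:,:2].astype(np.float32)))
    ov=sel(500,1000,-700,-200,80,400)
    if len(ov): print(c,"oven",ov.min(0).round(),ov.max(0).round(), cv2.minAreaRect(ov[:,:2].astype(np.float32)))
    # channel
    ch=sel(330,680,100,240,25,190); print(c,"chan",len(ch)); np.save(f"pics/ch_{c}.npy",ch)
    for x0 in range(350,670,40):
        g=ch[(ch[:,0]>x0)&(ch[:,0]<x0+15)]
        if len(g): print("  ",x0,len(g),"y",np.percentile(g[:,1],[2,50,98]).round(),"z",np.percentile(g[:,2],[2,50,98]).round())
```

```text
scene desk z -0.23379810238850496
scene blob [324 221  31  24 232] rect [ 624. -163.    4.   92.   89.] glassTop [ 616. -163.] maxz 34.0 mean [ 615. -163.   20.] [76. 64. 53.]
scene blob [270 254  36  16 363] rect [631. -19.  75.  28.  33.] glassTop [618. -26.] maxz 28.0 mean [623. -19.  19.] [89. 64. 64.]
scene blob [354 275  29  20 351] rect [465. -83.  53.  27.  20.] glassTop [469. -80.] maxz 29.0 mean [466. -79.  20.] [96. 65. 66.]
scene blob [282 281  40  18 444] rect [549.  18.  76.  27.  38.] glassTop [536.  10.] maxz 29.0 mean [540.  16.  20.] [151. 124. 115.]
scene handle 282 [ 455.4 -245.1] [-0.074  0.997] -71.0 62.0 [ 455.7 -249.6] 97.32074213468775
scene box ((638.8876953125, -270.57611083984375), (218.8531036376953, 197.5272979736328), 89.97904968261719)
scene oven [ 500. -589.   80.] [ 876. -200.  173.] ((687.962646484375, -394.4012756347656), (388.7332458496094, 375.89813232421875), 89.99825286865234)
scene chan 5894
   350 196 y [184. 201. 229.] z [28. 41. 56.]
   390 334 y [173. 194. 219.] z [46. 52. 66.]
   430 303 y [163. 183. 208.] z [63. 69. 83.]
   470 292 y [15
[... 702 characters left out ...]
97] -72.0 60.0 [ 455.3 -253.6] 99.45803219555285
side box ((644.499267578125, -229.63961791992188), (125.59956359863281, 142.09600830078125), 88.93608093261719)
side oven [ 500. -601.   80.] [ 880. -200.  174.] ((669.117431640625, -390.00250244140625), (456.7825622558594, 332.6433410644531), 77.83839416503906)
side chan 2083
   350 80 y [179. 208. 225.] z [32. 41. 55.]
   390 113 y [170. 178. 215.] z [27. 51. 66.]
   430 82 y [159. 189. 205.] z [64. 72. 84.]
   470 81 y [149. 178. 194.] z [80. 89. 99.]
   510 82 y [137. 168. 183.] z [ 98. 105. 116.]
   550 87 y [124. 161. 174.] z [114. 122. 135.]
   590 212 y [118. 124. 160.] z [ 28. 113. 149.]
   630 87 y [107. 138. 153.] z [147. 156. 167.]
```

```bash
cat >> h.py <<'E'
def down(a): return np.array([[-np.sin(a),np.cos(a),0],[np.cos(a),np.sin(a),0],[0,0,-1.]]).T
def go(pos,Rt):
    s=r.read_state(); R0=R.from_rotvec(s["tcp_rot"]).as_matrix()
    t=R0.T@(np.array(pos)-s["tcp_pos"]); w=R.from_matrix(R0.T@Rt).as_rotvec()
    print("travel",t.round(1).tolist(),"twist",w.round(3).tolist(),"rows",round(max(np.linalg.norm(t)/41.7,np.degrees(np.linalg.norm(w))/7.16),1),"q7",s["qpos"][[5,6]].round(2),"t",s["clock"])
E
python3 -c "
from h import *
go([455.5,-251,200],down(.075))"
```

```text
travel [336.7, -278.7, 53.3] twist [0.0, 0.0, -1.283] rows 10.6 q7 [ 1.11 -0.08] t 1.4
```

```bash
python3 -m pendant '{"travel":[[337,-279,53],[337,-279,53],[337,-279,53],[337,-279,53],[337,-279,53],[337,-279,53],[337,-279,53],[337,-279,53],[337,-279,53],[337,-279,53]],"twist":[[0,0,-1.283],[0,0,-1.283],[0,0,-1.283],[0,0,-1.283],[0,0,-1.283],[0,0,-1.283],[0,0,-1.283],[0,0,-1.283],[0,0,-1.283],[0,0,-1.283]]}' 85
python3 - <<'E'
from h import *
go([455.5,-251,200],down(.075))
E
```

```text
clock: 2.23
tcp_pos: [444.5, -269.8, 203.4]
tcp_rot: [2.167, 2.273, -0.0]
wrist_force: [0.6, -0.6, -0.5]
gripper_width: 85.1
grip_force: 0.0
travel [18.2, 11.9, 3.4] twist [0.001, 0.001, -0.027] rows 0.5 q7 [0.91 0.34] t 2.2333
```

```bash
python3 -m pendant '{"travel":[[18,12,0],[18,12,0],[18,12,0]],"twist":[[0,0,-0.027],[0,0,-0.027],[0,0,-0.027]]}'
python3 - <<'E'
from h import *
i,T,p,d=snap("wrist","w1")
s=r.read_state();print(s["tcp_pos"].round(1))
P,uv=cloud(i,T,d)
h=P[(P[:,2]>88)&(P[:,2]<104)&(P[:,0]>380)&(P[:,0]<530)]
x=h[:,:2]; m0=x.mean(0); v=np.linalg.svd(x-m0)[2][0]; t=(x-m0)@v; print(len(h),(m0+v*(t.min()+t.max())/2).round(1),v.round(3),t.min(),t.max(),np.percentile(h[:,2],98))
b=P[(P[:,2]>55)&(P[:,2]<72)&(P[:,0]>540)]
print(len(b), b.min(0) if len(b) else 0)
for n in ("tray_handle","tray_lip"):
    for k in r.tip_of("wrist",n)[:2]: print(n,k["p"],k["at"],onz(i,T,[k["at"]],85 if "h" in n[5:6] else 4))
E
```

```text
clock: 2.48
tcp_pos: [455.8, -251.8, 203.4]
tcp_rot: [2.14, 2.299, 0.0]
wrist_force: [-0.2, 0.2, 0.2]
gripper_width: 85.3
grip_force: 0.0
[ 455.  -253.4  203.3]
3269 [ 469.4 -288.4] [ 0.255 -0.967] -67.21523006729085 141.74549116440008 97.53203623147844
6720 [ 540.08772157 -381.10648004   55.0012354 ]
tray_handle 0.16 [227.1, 215.1] [[ 387.58914115 -240.76663467   85.        ]]
tray_lip 0.56 [224.7, 216.0] [[ 363.95613302 -261.9874538     4.        ]]
```

View pics/w1.png

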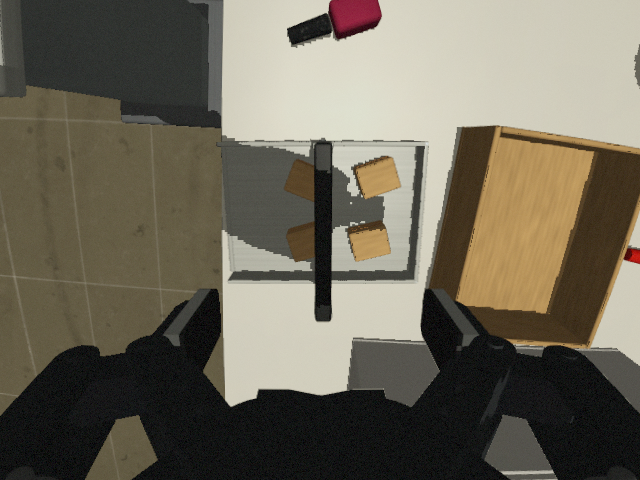

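Wrist view: the bar is centred at (322,230) between the fingers and parallel to them, with four blocks in the tray and the waste box to the right. I check oven clearance before going down.

Run:
```python
from h import *
i,T,p,d=snap("wrist","w1b")
print(onz(i,T,[[322,145],[323,320],[458,128],[500,126],[430,290]],96).round(1).tolist(), onz(i,T,[[500,126]],65).round())
for c in ("side","scene"):
    i,T,p,d=snap(c,"s3"); P,uv=cloud(i,T,d)
    o=P[(P[:,2]>165)&(P[:,2]<180)&(P[:,1]<-200)&(P[:,0]>500)]; print("oven",np.percentile(o,[1,99],axis=0).round().tolist(), o[o[:,1]>-340].mean(0) if (o[:,1]>-340).any() else '')
    b=P[(P[:,2]>61)&(P[:,2]<69)&(P[:,1]<-140)&(P[:,1]>-345)&(P[:,0]>560)&(P[:,0]<730)]; print("rim",np.percentile(b,[1,99],axis=0).round().tolist())
go([455.5,-251,88],down(.075))
```

```text
[[450.4, -190.2, 96.0], [459.5, -316.1, 96.0], [536.8, -173.2, 96.0], [564.3, -169.6, 96.0], [535.6, -286.8, 96.0]] [[ 580. -168.   65.]]
oven [[502.0, -586.0, 166.0], [793.0, -385.0, 172.0]] 
rim [[573.0, -289.0, 61.0], [715.0, -166.0, 67.0]]
oven [[505.0, -1361.0, 165.0], [1586.0, -214.0, 180.0]] [1489.18759945 -237.9810599   173.04973487]
rim [[572.0, -345.0, 61.0], [717.0, -162.0, 66.0]]
travel [3.2, 1.3, 115.2] twist [-0.0, 0.0, -0.009] rows 2.8 q7 [0.91 0.32] t 2.7833
```

```bash
python3 -m pendant '{"travel":[[2,1,40],[2,1,75],[2,1,100],[2,1,115],[2,1,115],[2,1,115]],"twist":[[0,0,0],[0,0,0],[0,0,0],[0,0,0],[0,0,0],[0,0,0]]}' && python3 -m pendant '{"travel":[[0,0,0],[0,0,0],[0,0,0],[0,0,0],[0,0,0],[0,0,0],[0,0,0],[0,0,0],[0,0,0]],"twist":[[0,0,0],[0,0,0],[0,0,0],[0,0,0],[0,0,0],[0,0,0],[0,0,0],[0,0,0],[0,0,0]]}' 0 80 && python3 -m pendant '{"travel":[[0,0,0],[0,0,-10],[0,0,-25],[0,0,-45],[0,0,-65],[0,0,-85],[0,0,-105],[0,0,-125],[0,0,-135],[0,0,-140]],"twist":[[0,0,0],[0,0,0],[0,0,0],[0,0,0],[0,0,0],[0,0,0],[0,0,0],[0,0,0],[0,0,0],[0,0,0]]}'; python3 -c "
from h import *
s=r.read_state();print(s['qpos'].round(2))
go([510,-220,230],down(.075-1.25))"
```

```text
clock: 3.28
tcp_pos: [455.4, -251.2, 87.9]
tcp_rot: [-2.144, -2.295, 0.001]
wrist_force: [-0.4, -0.5, 0.7]
gripper_width: 84.9
grip_force: 0.0
clock: 4.03
tcp_pos: [456.4, -251.0, 88.9]
tcp_rot: [2.143, 2.296, 0.0]
wrist_force: [-1.0, -0.5, 5.8]
gripper_width: 10.7
grip_force: 79.1
clock: 4.87
tcp_pos: [456.2, -251.0, 229.6]
tcp_rot: [2.142, 2.295, 0.001]
wrist_force: [0.4, -0.6, -4.3]
gripper_width: 11.1
grip_force: 78.3
[ 0.73  0.28 -0.41  1.93  0.13  0.96  0.33]
travel [27.2, 55.9, -0.3] twist [0.002, 0.0, 1.244] rows 10.0 q7 [0.96 0.33] t 4.8667
```

```bash
python3 -m pendant '{"travel":[[0,3,0],[-1,10,0],[-3,20,0],[-5,32,0],[-7,45,0],[-9,58,0],[-11,71,0],[-13,84,0],[-15,97,0],[-17,110,0]],"twist":[[0,0,0.03],[0,0,0.1],[0,0,0.2],[0,0,0.3],[0,0,0.4],[0,0,0.5],[0,0,0.6],[0,0,0.7],[0,0,0.8],[0,0,0.9]]}' && python3 -m pendant '{"travel":[[0,0,0],[0,0,0],[0,0,0],[0,0,0],[0,0,0],[0,0,0],[0,0,0],[0,0,0],[0,0,0],[0,0,0]],"twist":[[0,0,0.1],[0,0,0.2],[0,0,0.3],[0,0,0.4],[0,0,0.5],[0,0,0.6],[0,0,0.7],[0,0,0.8],[0,0,0.9],[0,0,1.0]]}' ; python3 -c "
from h import *
s=r.read_state();print(s['qpos'].round(2))
go([582,-261,220],down(.3-np.pi))"
```

```text
clock: 5.7
tcp_pos: [566.4, -259.9, 226.4]
tcp_rot: [-2.93, -1.128, 0.004]
wrist_force: [0.1, -0.1, -4.3]
gripper_width: 10.5
grip_force: 78.3
clock: 6.53
tcp_pos: [565.9, -259.7, 226.4]
tcp_rot: [-3.113, 0.415, 0.005]
wrist_force: [0.1, 0.0, -4.5]
gripper_width: 10.7
grip_force: 78.3
[ 0.35  0.42 -0.02  1.71  0.01  1.02 -1.51]
travel [15.9, -3.0, 6.4] twist [0.001, 0.003, 1.006] rows 8.0 q7 [ 1.02 -1.51] t 6.5333
```

```bash
python3 -m pendant '{"travel":[[2,0,1],[4,0,1],[6,-1,2],[8,-1,3],[10,-2,4],[12,-2,5],[14,-3,6],[16,-3,6],[16,-3,6],[16,-3,6]],"twist":[[0,0,0.1],[0,0,0.2],[0,0,0.3],[0,0,0.4],[0,0,0.5],[0,0,0.6],[0,0,0.7],[0,0,0.8],[0,0,0.9],[0,0,1.0]]}'
python3 - <<'E'
from h import *
s=r.read_state();print(s['qpos'].round(2))
ax=np.array([-np.sin(.3),np.cos(.3),0])
go([582,-261,220],R.from_rotvec(ax*.6).as_matrix()@down(.3-np.pi))
i,T,p,d=snap("scene","s4")
E
```

```text
clock: 7.37
tcp_pos: [582.3, -260.9, 220.4]
tcp_rot: [2.533, -1.856, -0.005]
wrist_force: [-0.3, -0.7, -4.4]
gripper_width: 10.8
grip_force: 78.4
[ 0.18  0.45  0.19  1.69 -0.1   1.01 -2.43]
travel [0.0, 0.3, 0.4] twist [-0.597, -0.0, 0.006] rows 4.8 q7 [ 1.01 -2.43] t 7.3667
```

View pics/s4.png

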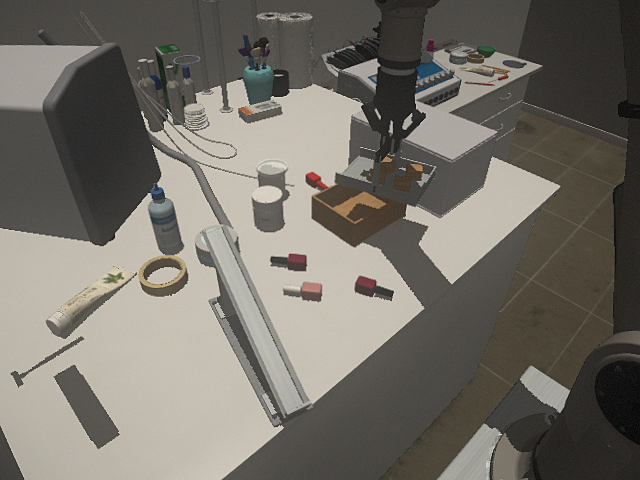

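The tray is turned round with its open lip above the box and all blocks aboard. Now I tip it.

```bash
python3 -m pendant '{"travel":[[0,0,0],[0,0,0],[0,0,0],[0,0,0],[0,0,0],[0,0,0],[0,0,0],[0,0,0],[0,0,0],[0,0,0]],"twist":[[-0.1,0,0],[-0.2,0,0],[-0.28,0,0],[-0.34,0,0],[-0.39,0,0],[-0.43,0,0],[-0.46,0,0],[-0.5,0,0],[-0.55,0,0],[-0.6,0,0]]}' && python3 -m pendant '{"travel":[[0,0,0],[0,0,0],[0,0,0],[0,0,0],[0,0,0],[0,0,0]],"twist":[[-0.03,0,0],[-0.06,0,0],[-0.1,0,0],[-0.1,0,0],[-0.1,0,0],[-0.1,0,0]]}'
python3 - <<'E'
from h import *
s=r.read_state();print(s['qpos'].round(2))
i,T,p,d=snap("scene","s5"); cv2.imwrite("pics/s5c.png",cv2.resize(p[120:280,280:480,::-1],(750,600)))
E
```

```text
clock: 8.25
tcp_pos: [583.1, -261.1, 221.1]
tcp_rot: [2.115, -1.538, -0.48]
wrist_force: [-0.6, 0.5, -3.4]
gripper_width: 10.7
grip_force: 78.8
clock: 8.75
tcp_pos: [583.1, -261.5, 221.7]
tcp_rot: [2.04, -1.486, -0.542]
wrist_force: [-0.2, -0.6, -3.9]
gripper_width: 10.9
grip_force: 78.9
[ 0.    0.79  0.31  1.31  0.16  1.66 -2.57]
```

View pics/s5c.png

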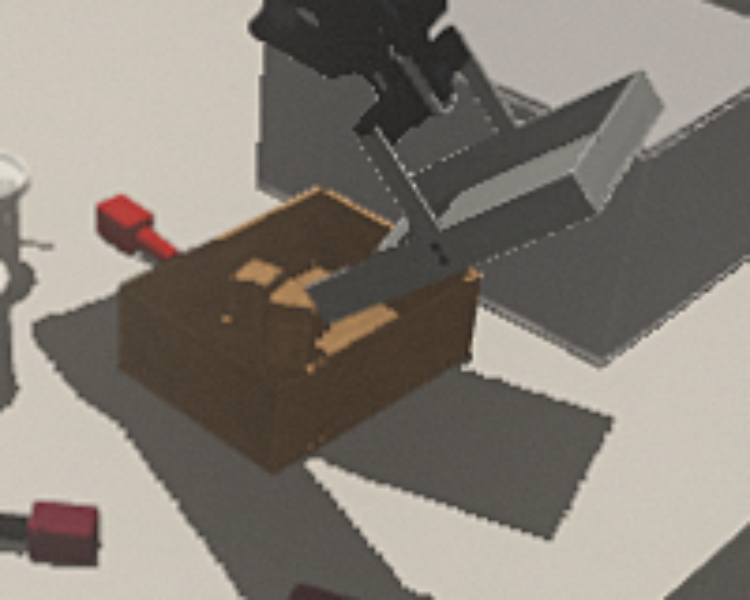

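```bash
python3 -m pendant '{"travel":[[0,0,0],[0,0,0],[0,0,0],[0,0,0],[0,0,0],[0,0,0]],"twist":[[0,0,0],[0,0,0],[0,0,0],[0,0,0],[0,0,0],[0,0,0]]}'
python3 - <<'E'
from h import *
i,T,p,d=snap("wrist","w2")
print([ (round(k["p"],2),np.round(k["at"])) for k in r.tip_of("wrist","block1_mid")])
E
```

```text
clock: 9.3
tcp_pos: [583.1, -261.4, 222.3]
tcp_rot: [2.038, -1.486, -0.542]
wrist_force: [1.5, 0.3, -4.2]
gripper_width: 10.6
grip_force: 78.9
[]
```

View pics/w2.png

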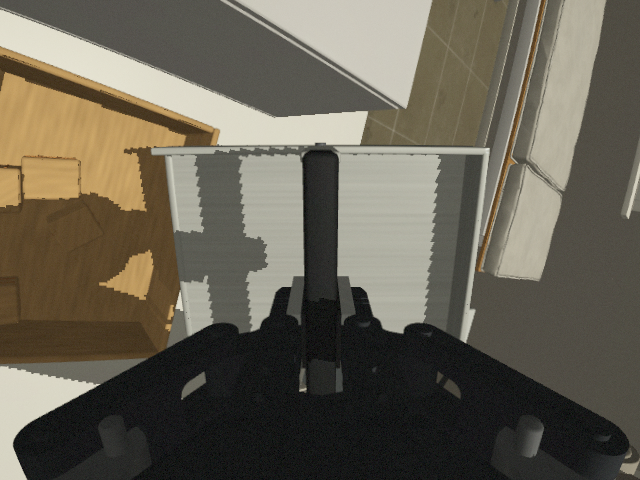

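The tray is empty and the four blocks lie in the box, at (50,178), (8,185), (75,228) and (10,300). I level it and return it.

```bash
python3 -m pendant '{"travel":[[0,0,-10],[0,0,-20],[0,0,-25],[0,0,-25],[0,0,-25],[0,0,-25],[0,0,-25],[0,0,-25]],"twist":[[0.1,0,0],[0.2,0,0],[0.3,0,0],[0.4,0,0],[0.5,0,0],[0.6,0,0],[0.7,0,0],[0.7,0,0]]}' && python3 -m pendant '{"travel":[[0,0,0],[0,0,0],[0,0,0],[0,0,0],[0,0,0],[0,0,0],[0,0,0],[0,0,0],[0,0,0],[0,0,0]],"twist":[[0,0,-0.12],[0,0,-0.24],[0,0,-0.36],[0,0,-0.48],[0,0,-0.6],[0,0,-0.72],[0,0,-0.84],[0,0,-0.96],[0,0,-1.08],[0,0,-1.2]]}'; python3 -c "
from h import *
go([456,-251,200],down(.075))"
```

```text
clock: 10.07
tcp_pos: [594.4, -260.0, 242.5]
tcp_rot: [-2.533, 1.859, -0.002]
wrist_force: [-1.3, -1.8, -3.9]
gripper_width: 10.5
grip_force: 79.0
clock: 10.9
tcp_pos: [598.3, -256.3, 240.7]
tcp_rot: [3.14, -0.084, -0.007]
wrist_force: [0.1, -1.6, -3.0]
gripper_width: 10.9
grip_force: 78.9
travel [-142.2, 2.3, 41.3] twist [-0.003, 0.004, -1.699] rows 13.6 q7 [ 1.07 -1.34] t 10.9
```

```bash
python3 -m pendant '{"travel":[[-15,0,0],[-30,0,0],[-45,0,0],[-60,0,0],[-75,0,0],[-90,0,0],[-105,0,0],[-120,0,0],[-135,1,0],[-142,2,0]],"twist":[[0,0,-0.12],[0,0,-0.24],[0,0,-0.36],[0,0,-0.48],[0,0,-0.6],[0,0,-0.72],[0,0,-0.84],[0,0,-0.96],[0,0,-1.08],[0,0,-1.2]]}' && python3 -m pendant '{"travel":[[0,0,0],[0,0,0],[0,0,0],[0,0,0],[0,0,0]],"twist":[[0,0,-0.12],[0,0,-0.24],[0,0,-0.36],[0,0,-0.48],[0,0,-0.5]]}'; python3 -c "
from h import *
go([456,-251,92],down(.075))"
```

```text
clock: 11.73
tcp_pos: [454.5, -250.2, 240.9]
tcp_rot: [-2.638, -1.701, 0.008]
wrist_force: [0.1, -0.5, -4.1]
gripper_width: 11.0
grip_force: 78.9
clock: 12.15
tcp_pos: [456.5, -250.1, 241.2]
tcp_rot: [-2.136, -2.3, 0.004]
wrist_force: [0.4, 0.3, -3.3]
gripper_width: 10.8
grip_force: 79.0
travel [-0.8, -0.1, 149.2] twist [-0.003, -0.0, -0.001] rows 3.6 q7 [0.99 0.35] t 12.15
```

```bash
python3 -m pendant '{"travel":[[0,0,30],[0,0,60],[0,0,90],[0,0,115],[0,0,132],[0,0,143],[0,0,149],[0,0,151],[0,0,152],[0,0,152]],"twist":[[0,0,0],[0,0,0],[0,0,0],[0,0,0],[0,0,0],[0,0,0],[0,0,0],[0,0,0],[0,0,0],[0,0,0]]}' && python3 -m pendant '{"travel":[[0,0,0],[0,0,0],[0,0,0],[0,0,0],[0,0,0],[0,0,0],[0,0,0],[0,0,0]],"twist":[[0,0,0],[0,0,0],[0,0,0],[0,0,0],[0,0,0],[0,0,0],[0,0,0],[0,0,0]]}' 60 20 && python3 -m pendant '{"travel":[[0,0,-20],[0,0,-60],[0,0,-100],[0,0,-140],[0,0,-140]],"twist":[[0,0,0],[0,0,0],[0,0,0],[0,0,0],[0,0,0]]}'; python3 -c "
from h import *
# bottle C, glass ~ (470,-84), cap az ~ -160deg ; view from above
go([468,-84,190],down(np.radians(-160+90)))"
```

```text
clock: 12.98
tcp_pos: [457.3, -250.3, 90.1]
tcp_rot: [2.143, 2.295, 0.0]
wrist_force: [-0.3, 0.8, -3.0]
gripper_width: 10.8
grip_force: 78.9
clock: 13.65
tcp_pos: [456.6, -250.0, 89.3]
tcp_rot: [2.144, 2.297, 0.0]
wrist_force: [-0.6, 0.3, 0.8]
gripper_width: 60.0
grip_force: 0.0
clock: 14.07
tcp_pos: [460.6, -251.3, 237.1]
tcp_rot: [2.135, 2.288, 0.006]
wrist_force: [1.7, -0.8, -0.2]
gripper_width: 60.1
grip_force: 0.0
travel [166.7, 18.4, 46.2] twist [0.013, -0.002, 1.291] rows 10.3 q7 [0.96 0.34] t 14.0667
```

```bash
python3 -m pendant '{"travel":[[167,18,40],[167,18,40],[167,18,40],[167,18,40],[167,18,40],[167,18,40],[167,18,40],[167,18,40],[167,18,40],[167,18,40]],"twist":[[0,0,1.291],[0,0,1.291],[0,0,1.291],[0,0,1.291],[0,0,1.291],[0,0,1.291],[0,0,1.291],[0,0,1.291],[0,0,1.291],[0,0,1.291]]}' && python3 -m pendant '{"travel":[[0,0,0],[0,0,0],[0,0,0]],"twist":[[0,0,0],[0,0,0],[0,0,0]]}'
cat >> h.py <<'E'
def bottles(cam,name=None):
    """glass/cap from height+colour: returns list of (glass centre xy, cap az deg)"""
    i,T,p,d=snap(cam,name or "tmp"); out=[]
    hsv=cv2.cvtColor(p,cv2.COLOR_RGB2HSV)
    P,uv=cloud(i,T,d)
    m=np.zeros(d.shape,np.uint8); s=(P[:,2]>22)&(P[:,2]<32)&(np.abs(P[:,0]-530)<140)&(np.abs(P[:,1]+50)<130); m[uv[s,1],uv[s,0]]=1
    z=np.zeros(d.shape); z[uv[:,1],uv[:,0]]=P[:,2]
    n,l,st,_=cv2.connectedComponentsWithStats(m)
    for k in range(1,n):
        if st[k,4]<80: continue
        Q,_=cloud(i,T,d,l==k); (cx,cy),(a,b),ang=cv2.minAreaRect(Q[:,:2].astype(np.float32))
        near=P[(np.hypot(P[:,0]-cx,P[:,1]-cy)<60)&(P[:,2]>5)&(P[:,2]<32)]
        capp=near[(np.hypot(near[:,0]-cx,near[:,1]-cy)>27)]
        v=np.median(capp[:,:2],0)-[cx,cy] if len(capp)>10 else np.zeros(2)
        out.append((np.round([cx,cy],1),np.round([a,b,ang],1),"capaz",np.degrees(np.arctan2(v[1],v[0])).round(1),len(capp)))
        print(*out[-1],st[k,:2])
    return out
E
python3 - <<'E'
from h import *
bottles("wrist","w3")
E
```

```text
clock: 14.9
tcp_pos: [462.9, -82.0, 189.2]
tcp_rot: [3.066, 0.687, -0.0]
wrist_force: [-0.1, 0.5, -0.7]
gripper_width: 59.9
grip_force: 0.0
clock: 15.15
tcp_pos: [463.0, -82.1, 189.3]
tcp_rot: [3.062, 0.701, -0.0]
wrist_force: [-0.9, 0.8, 0.1]
gripper_width: 60.1
grip_force: 0.0
[612.7 -33. ] [30.8 26.  37.3] capaz 0.0 0 [329   0]
[ 622.6 -165.1] [93.6 15.8  7.2] capaz -78.9 2333 [473  32]
[533.3   4.7] [38.1 26.3 39.3] capaz 36.9 703 [241  67]
[470.6 -82.3] [37.9 25.9 22.4] capaz -157.7 471 [310 189]
```

View pics/w3.png

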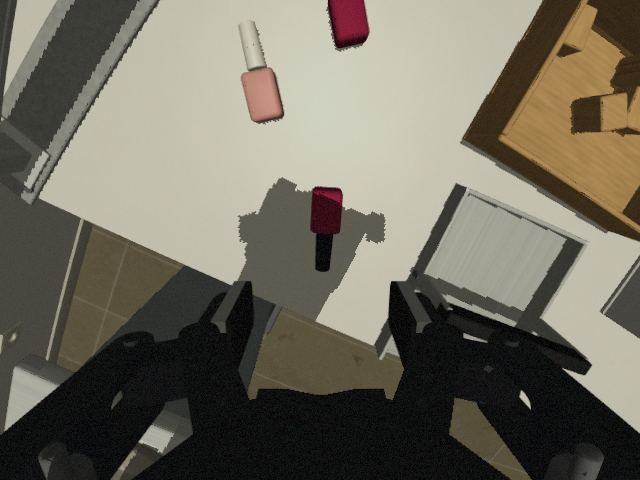

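Wrist view: bottle C has its glass at (326,210) and its cap at (323,252), centred between the fingers. Pink B is at (262,95) and dark red A at (347,20), and the tray stands level and empty on the right.

```bash
python3 -c "
from h import *
a=np.radians(-157.6); go([470.6+7*np.cos(a),-82.3+7*np.sin(a),33],down(a+np.pi/2))"
```

```text
travel [-0.2, 3.1, 156.3] twist [-0.0, 0.0, 0.059] rows 3.7 q7 [ 0.83 -1.16] t 15.2
```

```bash
python3 -m pendant '{"travel":[[0,3,40],[0,3,80],[0,3,115],[0,3,138],[0,3,150],[0,3,156],[0,3,156]],"twist":[[0,0,-0.06],[0,0,-0.06],[0,0,-0.06],[0,0,-0.06],[0,0,-0.06],[0,0,-0.06],[0,0,-0.06]]}' 2>/dev/null >/dev/null; python3 -c "
from h import *
a=np.radians(-157.6); go([470.6+7*np.cos(a),-82.3+7*np.sin(a),33],down(a+np.pi/2)); print(r.read_state()['tcp_pos'])"
```

```text
travel [0.3, 0.5, -0.8] twist [-0.001, 0.002, 0.117] rows 0.9 q7 [ 0.48 -1.23] t 15.7833
[463.59393018 -84.69670542  32.20783459]
```

```bash
python3 -m pendant '{"travel":[[0,0,0],[0,0,0],[0,0,0]],"twist":[[0,0,0.117],[0,0,0.117],[0,0,0.117]]}' && python3 -m pendant '{"travel":[[0,0,0],[0,0,0],[0,0,0],[0,0,0],[0,0,0],[0,0,0],[0,0,0]],"twist":[[0,0,0],[0,0,0],[0,0,0],[0,0,0],[0,0,0],[0,0,0],[0,0,0]]}' 0 40 && python3 -m pendant '{"travel":[[0,0,-10],[0,0,-50],[0,0,-90],[0,0,-130],[0,0,-170],[0,0,-190],[0,0,-190]],"twist":[[0,0,0],[0,0,0],[0,0,0],[0,0,0],[0,0,0],[0,0,0],[0,0,0]]}'
python3 - <<'E'
from h import *
i,T,p,d=snap("scene","s6"); P,uv=cloud(i,T,d)
# channel edges along chute: use points near plane; fit line from the two cameras
for c in ("scene","side"):
    i,T,p,d=snap(c,"s6"+c); P,uv=cloud(i,T,d)
    q=P[(P[:,0]>380)&(P[:,0]<640)&(np.abs(P[:,1]-184+.265*(P[:,0]-437))<40)]
    u=np.array([np.cos(.26),-np.sin(.26)])
    s=(q[:,:2]-[356,206])@u
    z0=34+s*np.tan(np.radians(22))
    fl=q[np.abs(q[:,2]-z0)<2.5]
    tops=q[(q[:,2]-z0>8)&(q[:,2]-z0<16)]
    n=np.array([u[1],-u[0]])*-1
    for nm,g in(("floor",fl),("walltop",tops)):
        y=(g[:,:2]-[356,206])@n; x=(g[:,:2]-[356,206])@u
        for a,b in((60,130),(130,200),(200,280)):
            k=(x>a)&(x<b); print(c,nm,a,k.sum(),np.percentile(y[k],[2,25,50,75,98]).round(1))
s=r.read_state(); print(s["qpos"].round(2))
E
```

```text
clock: 16.03
tcp_pos: [465.2, -84.9, 34.4]
tcp_rot: [3.08, 0.613, 0.003]
wrist_force: [-0.7, 0.0, 1.2]
gripper_width: 59.8
grip_force: 0.0
clock: 16.62
tcp_pos: [464.6, -84.9, 33.9]
tcp_rot: [3.081, 0.61, 0.001]
wrist_force: [-1.2, 0.3, 6.8]
gripper_width: 25.0
grip_force: 39.5
clock: 17.2
tcp_pos: [467.0, -85.1, 229.0]
tcp_rot: [3.079, 0.608, 0.015]
wrist_force: [0.6, 0.4, -0.1]
gripper_width: 25.0
grip_force: 39.6
scene floor 60 757 [-14.5  -7.6  -0.2   6.9  14. ]
scene floor 130 715 [-14.5  -7.7  -0.3   7.1  13.7]
scene floor 200 724 [-14.4  -7.2   0.3   7.4  14. ]
scene walltop 60 376 [-21.7 -18.6 -15.   20.7  23.2]
scene walltop 130 356 [-22.  -18.7 -15.1  20.4  23.2]
scene walltop 200 357 [-21.7 -18.2 -14.8  20.7  23.5]
side floor 60 134 [-24.  -19.2   4.3  12.   16.9]
side floor 130 26 [-21.6 -19.1 -16.9   6.8  14.1]
side floor 200 92 [-22.7 -18.5   3.9  11.7  16.5]
side walltop 60 102 [-26.  -22.2  13.3  17.6  20.8]
side walltop 130 14 [-26.2 -23.5 -20.3   7.4  21. ]
side walltop 200 80 [-24.2 -19.8  15.6  18.5  23. ]
[ 0.28  0.19 -0.26  2.04  0.06  0.91 -1.19]
```

```bash
cat >> h.py <<'E'
CO=np.array([356,206,34.]); CAZ=-.26; CA=np.radians(22)
def chute(x,h,off=0,tilt=CA):
    u=np.array([np.cos(CAZ),np.sin(CAZ),0]); k=np.array([0,0,1.])
    u3=np.cos(CA)*u+np.sin(CA)*k; n=-np.sin(CA)*u+np.cos(CA)*k
    c=np.cos(tilt)*u+np.sin(tilt)*k; m=-np.sin(tilt)*u+np.cos(tilt)*k
    Rt=np.c_[-c,np.cross(-m,-c),-m]
    lat=np.array([-u[1],u[0],0])
    go(CO+u3*x+n*h+lat*off,Rt)
E
python3 -c "
from h import *
chute(138,124)"
```

```text
travel [75.9, -260.6, 22.4] twist [-0.478, -0.16, -2.453] rows 20.0 q7 [ 0.91 -1.19] t 17.35
```

```bash
python3 -m pendant '{"travel":[[38,-130,0],[38,-130,0],[38,-130,0],[38,-130,0],[38,-130,0],[38,-130,0],[38,-130,0],[38,-130,0],[38,-130,0],[38,-130,0]],"twist":[[0,0,-1.25],[0,0,-1.25],[0,0,-1.25],[0,0,-1.25],[0,0,-1.25],[0,0,-1.25],[0,0,-1.25],[0,0,-1.25],[0,0,-1.25],[0,0,-1.25]]}'; python3 -c "
from h import *
chute(138,124)"
```

```text
clock: 18.18
tcp_pos: [448.7, 49.7, 221.5]
tcp_rot: [-2.134, -2.302, 0.004]
wrist_force: [-0.3, -0.2, -1.5]
gripper_width: 24.8
grip_force: 39.7
travel [136.0, -3.6, 20.9] twist [-0.24, -0.336, -1.219] rows 10.3 q7 [ 0.91 -0.28] t 18.1833
```

```bash
python3 -m pendant '{"travel":[[20,0,0],[50,-4,0],[80,-4,0],[110,-4,10],[136,-4,20],[136,-4,20],[136,-4,20],[136,-4,20],[136,-4,20],[136,-4,20]],"twist":[[-0.24,-0.336,-1.219],[-0.24,-0.336,-1.219],[-0.24,-0.336,-1.219],[-0.24,-0.336,-1.219],[-0.24,-0.336,-1.219],[-0.24,-0.336,-1.219],[-0.24,-0.336,-1.219],[-0.24,-0.336,-1.219],[-0.24,-0.336,-1.219],[-0.24,-0.336,-1.219]]}'
python3 - <<'E'
from h import *
chute(138,124); print(r.read_state()["qpos"].round(2))
i,T,p,d=snap("wrist","w4"); P,uv=cloud(i,T,d)
u=np.array([np.cos(CAZ),np.sin(CAZ)]);l=np.array([-u[1],u[0]])
x=(P[:,:2]-CO[:2])@u; y=(P[:,:2]-CO[:2])@l; h=(P[:,2]-34-x*np.tan(CA))*np.cos(CA)
for a in range(0,300,30):
    k=(x>a)&(x<a+30)&(abs(y)<12)&(abs(h)<6); w=(x>a)&(x<a+30)&(abs(y)<30)&(h>6)&(h<16)
    yy=y[w]; print(a,k.sum(),np.median(h[k]).round(1) if k.any() else '',"walls",np.percentile(yy[yy<0],[1,99]).round(1) if (yy<0).any() else '',np.percentile(yy[yy>0],[1,99]).round(1) if (yy>0).any() else '')
st=(x<5)&(x>-15)&(abs(y)<13)&(h>20)&(h<34); print("stop",st.sum(),np.percentile(x[st],[5,50,95]) if st.any() else '')
E
```

```text
clock: 19.02
tcp_pos: [435.4, 185.0, 201.4]
tcp_rot: [0.407, 2.738, -0.072]
wrist_force: [-0.4, -0.6, -0.0]
gripper_width: 25.0
grip_force: 39.7
travel [0.9, -0.2, 0.5] twist [-0.009, -0.008, -0.033] rows 0.3 q7 [ 0.72 -0.02] t 19.0167
[-0.08  0.17 -0.71  2.23  0.7   0.72 -0.02]
0 1887 0.1 walls [-22.  -14.3] [15.7 23.3]
30 1757 0.1 walls [-22.1 -14.6] [15.6 23.1]
60 1615 0.0 walls [-22.  -14.5] [15.7 23.3]
90 1460 -0.0 walls [-21.8 -14.3] [15.9 22.9]
120 420 -0.0 walls [-21.7 -14.3] [15.8 23.4]
150 0  walls  [21.6 23.2]
180 18 -0.4 walls [-21.7 -16.1] [16.1 21.3]
210 133 -0.1 walls [-21.7 -15.9] [16.5 23.7]
240 147 -0.2 walls [-21.8 -14.5] [16.4 23.7]
270 0  walls  
stop 588 [-14.70136862 -11.88079301  -8.23990801]
```

View pics/w4.png

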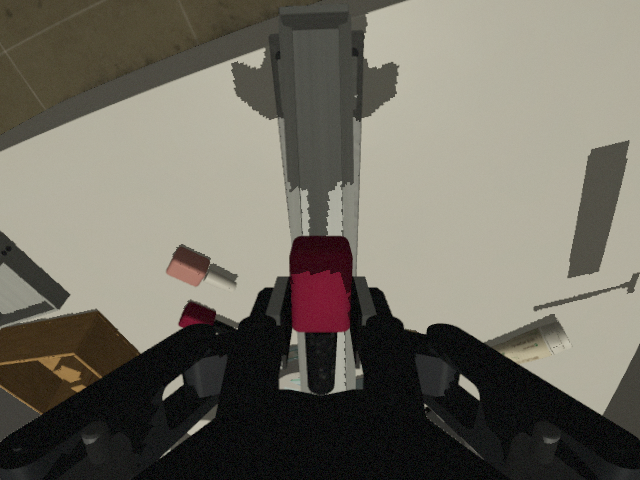

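The dark red bottle is held squarely at (320,285), with the channel straight beneath it, its stop at (315,15) and its walls centred.

```bash
python3 -c "
from h import *
chute(138,36,.7)"; python3 -m pendant '{"travel":[[1,0,30],[1,-0.7,55],[1,-0.7,75],[1,-0.7,84],[1,-0.7,88],[1,-0.7,88]],"twist":[[0,0,-0.02],[0,0,-0.03],[0,0,-0.033],[0,0,-0.033],[0,0,-0.033],[0,0,-0.033]]}'; python3 -c "
from h import *
chute(138,36,.7);print(r.read_state()['qpos'].round(2))"
```

```text
travel [-0.7, 2.3, 88.3] twist [-0.009, -0.007, -0.026] rows 2.1 q7 [ 0.72 -0.02] t 19.0667
clock: 19.57
tcp_pos: [466.0, 176.0, 119.2]
tcp_rot: [0.374, 2.745, -0.078]
wrist_force: [-0.4, 1.4, -0.6]
gripper_width: 25.2
grip_force: 40.7
travel [-0.3, 1.4, 0.3] twist [-0.009, -0.01, -0.009] rows 0.1 q7 [ 0.62 -0.25] t 19.5667
[-0.15  0.36 -0.61  2.25  1.01  0.62 -0.25]
```

```bash
python3 -m pendant '{"travel":[[0,1.4,0.5],[0,1.4,0.5]],"twist":[[-0.009,-0.01,-0.009],[-0.009,-0.01,-0.009]]}' && python3 -m pendant '{"travel":[[0,0,0],[0,0,0],[0,0,0],[0,0,0],[0,0,0],[0,0,0]],"twist":[[0,0,0],[0,0,0],[0,0,0],[0,0,0],[0,0,0],[0,0,0]]}' 50 && python3 -m pendant '{"travel":[[0,0,-20],[0,0,-60],[0,0,-100],[0,0,-100],[0,0,-100],[0,0,-100]],"twist":[[0,0,0],[0,0,0],[0,0,0],[0,0,0],[0,0,0],[0,0,0]]}'
python3 - <<'E'
from h import *
snap("wrist","w5")
a=np.radians(39.3); go([533.3+7*np.cos(a)-0,4.7+7*np.sin(a),190],down(a+np.pi/2))
bottles("scene","s7"); bottles("side","s7b")
E
```

```text
clock: 19.73
tcp_pos: [466.6, 176.6, 120.1]
tcp_rot: [0.358, 2.734, -0.071]
wrist_force: [0.9, 0.1, -0.5]
gripper_width: 24.9
grip_force: 40.8
clock: 20.23
tcp_pos: [467.4, 177.1, 120.8]
tcp_rot: [0.357, 2.733, -0.069]
wrist_force: [0.4, -0.5, 0.3]
gripper_width: 50.0
grip_force: 0.0
clock: 20.73
tcp_pos: [430.9, 186.3, 213.3]
tcp_rot: [0.357, 2.732, -0.07]
wrist_force: [0.1, 0.1, -0.4]
gripper_width: 50.1
grip_force: 0.0
travel [-130.3, -143.1, 77.5] twist [-0.184, 0.357, -0.934] rows 8.1 q7 [0.72 0.03] t 20.7833
[ 621.9 -163.9] [93.9 17.9  7.9] capaz -176.5 243 [325 217]
[534.4   6.3] [37.4 27.7 38.6] capaz 44.1 23 [301 282]
[532.8   1.2] [42.6 25.2 42.8] capaz 35.6 45 [288 264]
[614.8 -33.9] [39.4 26.5 38.7] capaz 34.6 47 [326 265]
[ 632.8 -172. ] [ 6.6 74.  87.5] capaz -27.5 412 [348 299]
```

View pics/w5.png

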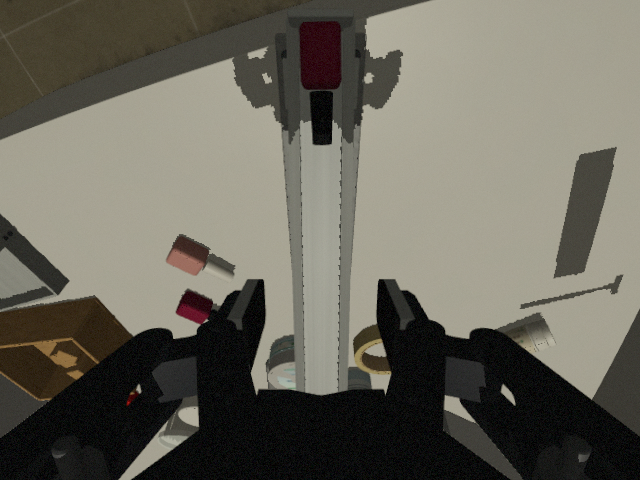

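The first bottle lies at the stop, (320,55), cap uphill at (320,118). Next is pink B.

```bash
python3 -m pendant '{"travel":[[-130,-143,40],[-130,-143,60],[-130,-143,77],[-130,-143,77],[-130,-143,77],[-130,-143,77],[-130,-143,77],[-130,-143,77],[-130,-143,77],[-130,-143,77]],"twist":[[-0.184,0.357,-0.934],[-0.184,0.357,-0.934],[-0.184,0.357,-0.934],[-0.184,0.357,-0.934],[-0.184,0.357,-0.934],[-0.184,0.357,-0.934],[-0.184,0.357,-0.934],[-0.184,0.357,-0.934],[-0.184,0.357,-0.934],[-0.184,0.357,-0.934]]}' 60
python3 - <<'E'
from h import *
for o in bottles("wrist","w6"):
    if abs(o[0][0]-533)<40 and abs(o[0][1]-5)<40:
        e,(a_,b_,g)=o[0],o[1]; 
        a=np.radians(g if a_>b_ else g-90); 
        c=np.radians(o[3]); a=a if np.cos(a-c)>0 else a+np.pi
        print(e,np.degrees(a)); go([e[0]+7*np.cos(a),e[1]+7*np.sin(a),33],down(a+np.pi/2))
E
```

```text
clock: 21.72
tcp_pos: [538.5, 7.4, 189.0]
tcp_rot: [-0.951, 2.969, -0.003]
wrist_force: [0.9, 0.1, -0.3]
gripper_width: 60.1
grip_force: 0.0
[ 622.4 -165.1] [93.5 17.   7.9] capaz -109.4 1868 [ 71 125]
[533.    4.6] [37.9 25.9 37.7] capaz 38.1 480 [307 186]
[614.9 -30.9] [37.8 25.5 36.6] capaz 0.0 0 [221 239]
[533.    4.6] 37.7
travel [4.0, 2.2, 156.2] twist [-0.008, 0.022, -0.031] rows 3.7 q7 [0.92 1.74] t 21.7667
```

```bash
python3 -m pendant '{"travel":[[0,0,40],[2,2,80],[0.5,2,115],[0.5,2,138],[0.5,2,150],[0.5,2,155],[0.5,2,156]],"twist":[[-0.008,0.022,-0.031],[-0.008,0.022,-0.031],[-0.008,0.022,-0.031],[-0.008,0.022,-0.031],[-0.008,0.022,-0.031],[-0.008,0.022,-0.031],[-0.008,0.022,-0.031]]}' && python3 -c "
from h import *
a=np.radians(37.7); go([533+7*np.cos(a),4.6+7*np.sin(a),33],down(a+np.pi/2))"
```

```text
clock: 22.35
tcp_pos: [541.2, 12.7, 34.3]
tcp_rot: [-1.001, 2.973, -0.005]
wrist_force: [-0.6, -0.6, 0.7]
gripper_width: 59.9
grip_force: 0.0
travel [4.4, -1.4, 1.3] twist [-0.005, 0.003, -0.009] rows 0.1 q7 [0.68 1.55] t 22.35
```

```bash
python3 -m pendant '{"travel":[[4.4,-1.4,1.2],[4.4,-1.4,1.2]],"twist":[[-0.005,0.003,-0.009],[-0.005,0.003,-0.009]]}' && python3 -m pendant '{"travel":[[0,0,0],[0,0,0],[0,0,0],[0,0,0],[0,0,0],[0,0,0],[0,0,0]],"twist":[[0,0,0],[0,0,0],[0,0,0],[0,0,0],[0,0,0],[0,0,0],[0,0,0]]}' 0 40 && python3 -m pendant '{"travel":[[0,0,-10],[0,0,-50],[0,0,-90],[0,0,-130],[0,0,-170],[0,0,-190],[0,0,-190]],"twist":[[0,0,0],[0,0,0],[0,0,0],[0,0,0],[0,0,0],[0,0,0],[0,0,0]]}'
python3 - <<'E'
from h import *
print(r.read_state()["qpos"].round(2)); chute(138,124,.7); chute(165,124,.7)
E
```

```text
clock: 22.52
tcp_pos: [539.5, 7.7, 34.9]
tcp_rot: [-1.015, 2.971, -0.002]
wrist_force: [-0.6, -0.0, -0.2]
gripper_width: 59.7
grip_force: 0.0
clock: 23.1
tcp_pos: [539.7, 8.5, 34.9]
tcp_rot: [-1.015, 2.97, -0.002]
wrist_force: [-0.9, -0.7, 7.1]
gripper_width: 25.0
grip_force: 39.9
clock: 23.68
tcp_pos: [541.4, 9.5, 229.7]
tcp_rot: [-1.013, 2.963, -0.005]
wrist_force: [-0.0, -0.4, -1.1]
gripper_width: 25.0
grip_force: 39.6
[ 0.53  0.39 -0.82  1.87  0.34  1.02  1.8 ]
travel [-23.5, 204.7, 28.0] twist [0.174, -0.346, 0.907] rows 7.9 q7 [1.02 1.8 ] t 23.6833
travel [-38.8, 184.7, 18.1] twist [0.174, -0.346, 0.907] rows 7.9 q7 [1.02 1.8 ] t 23.6833
```

```bash
python3 -m pendant '{"travel":[[-5,40,0],[-10,80,0],[-15,120,10],[-20,160,20],[-23,205,28],[-23,205,28],[-23,205,28],[-23,205,28],[-23,205,28],[-23,205,28]],"twist":[[0.174,-0.346,0.907],[0.174,-0.346,0.907],[0.174,-0.346,0.907],[0.174,-0.346,0.907],[0.174,-0.346,0.907],[0.174,-0.346,0.907],[0.174,-0.346,0.907],[0.174,-0.346,0.907],[0.174,-0.346,0.907],[0.174,-0.346,0.907]]}'; python3 -c "
from h import *
chute(138,60,.7)"
```

```text
clock: 24.52
tcp_pos: [430.3, 184.9, 195.4]
tcp_rot: [0.362, 2.744, -0.071]
wrist_force: [0.0, -0.1, -0.7]
gripper_width: 24.8
grip_force: 39.6
travel [-6.4, 2.2, 60.7] twist [-0.002, -0.007, -0.002] rows 1.5 q7 [ 0.69 -0.01] t 24.5167
```

```bash
python3 -m pendant '{"travel":[[-4,2,30],[-6,2,50],[-6,2,60],[-6,2,60]],"twist":[[0,-0.007,0],[0,-0.007,0],[0,-0.007,0],[0,-0.007,0]]}'; python3 -c "
from h import *
chute(138,36.5,.7)"
```

```text
clock: 24.85
tcp_pos: [457.4, 178.3, 139.7]
tcp_rot: [0.357, 2.743, -0.075]
wrist_force: [-0.1, -0.3, -0.3]
gripper_width: 25.1
grip_force: 39.7
travel [-1.0, 1.5, 22.1] twist [-0.005, -0.005, 0.002] rows 0.5 q7 [ 0.63 -0.18] t 24.85
```

```bash
python3 -m pendant '{"travel":[[-1,1.5,10],[-1,1.5,18],[-1,1.5,22],[-1,1.5,22]],"twist":[[-0.005,-0.005,0],[-0.005,-0.005,0],[-0.005,-0.005,0],[-0.005,-0.005,0]]}' && python3 -m pendant '{"travel":[[0,0,0],[0,0,0],[0,0,0],[0,0,0],[0,0,0],[0,0,0]],"twist":[[0,0,0],[0,0,0],[0,0,0],[0,0,0],[0,0,0],[0,0,0]]}' 50 && python3 -m pendant '{"travel":[[0,0,-20],[0,0,-60],[0,0,-100],[0,0,-100],[0,0,-100],[0,0,-100]],"twist":[[0,0,0],[0,0,0],[0,0,0],[0,0,0],[0,0,0],[0,0,0]]}'
python3 - <<'E'
from h import *
snap("wrist","w7")
a=np.radians(36.6); go([614.9+7*np.cos(a),-30.9+7*np.sin(a),190],down(a+np.pi/2))
bottles("scene","s8"); bottles("side","s8b")
E
```

```text
clock: 25.18
tcp_pos: [467.4, 178.3, 121.8]
tcp_rot: [0.355, 2.735, -0.066]
wrist_force: [-0.2, 0.9, -0.3]
gripper_width: 25.1
grip_force: 39.6
clock: 25.68
tcp_pos: [467.8, 178.6, 122.3]
tcp_rot: [0.355, 2.733, -0.065]
wrist_force: [-0.1, 0.5, 0.5]
gripper_width: 50.1
grip_force: 0.0
clock: 26.18
tcp_pos: [431.3, 187.4, 214.8]
tcp_rot: [0.356, 2.733, -0.066]
wrist_force: [0.2, -0.7, 0.0]
gripper_width: 50.2
grip_force: 0.0
travel [-211.4, -158.3, 111.6] twist [-0.172, 0.361, -0.886] rows 7.8 q7 [0.72 0.04] t 26.2333
[ 622.4 -163.7] [91.1 18.2  7.8] capaz -176.8 241 [325 217]
[615.3 -33.3] [37.5 26.6 38. ] capaz 34.0 44 [326 265]
[ 632.9 -171.8] [ 5.3 74.1 86.7] capaz -31.2 423 [348 299]
```

View pics/w7.png

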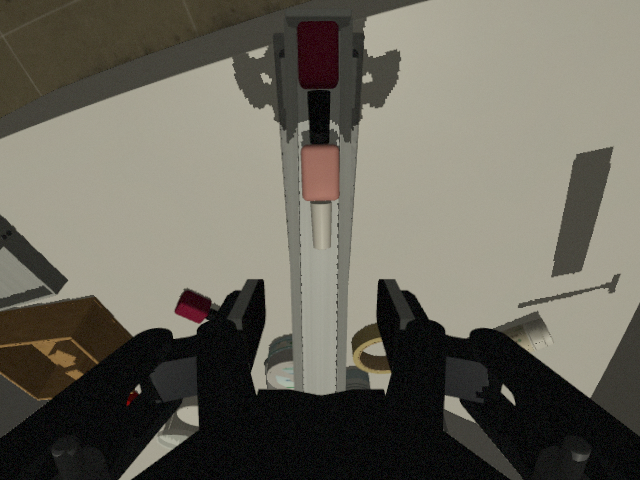

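Two bottles are queued, the pink glass at (320,172) behind the first. Now A.

```bash
python3 -m pendant '{"travel":[[-211,-158,80],[-211,-158,112],[-211,-158,112],[-211,-158,112],[-211,-158,112],[-211,-158,112],[-211,-158,112],[-211,-158,112],[-211,-158,112],[-211,-158,112]],"twist":[[-0.172,0.361,-0.886],[-0.172,0.361,-0.886],[-0.172,0.361,-0.886],[-0.172,0.361,-0.886],[-0.172,0.361,-0.886],[-0.172,0.361,-0.886],[-0.172,0.361,-0.886],[-0.172,0.361,-0.886],[-0.172,0.361,-0.886],[-0.172,0.361,-0.886]]}' 60
python3 - <<'E'
from h import *
for o in bottles("wrist","w8"):
    if abs(o[0][0]-615)<40 and abs(o[0][1]+31)<40:
        e,(a_,b_,g)=o[0],o[1]; 
        a=np.radians(g if a_>b_ else g-90); 
        c=np.radians(o[3]); a=a if np.cos(a-c)>0 else a+np.pi
        print(e,np.degrees(a)); go([e[0]+7*np.cos(a),e[1]+7*np.sin(a),34],down(a+np.pi/2))
E
```

```text
clock: 27.17
tcp_pos: [623.5, -34.8, 186.9]
tcp_rot: [0.976, -2.982, 0.0]
wrist_force: [0.4, -1.1, 0.0]
gripper_width: 60.2
grip_force: 0.0
[ 624.  -165.1] [ 4.3 92.1 89.8] capaz -83.8 2702 [155  77]
[615.6 -30.8] [38.4 25.9 37.8] capaz 37.4 475 [313 194]
[615.6 -30.8] 37.8
travel [-2.5, 6.2, 152.7] twist [0.004, -0.005, -0.019] rows 3.7 q7 [1.04 1.81] t 27.2167
```

```bash
python3 -m pendant '{"travel":[[-2,6,40],[-2.5,6,80],[-2.5,6,115],[-2.5,6,135],[-2.5,6,147],[-2.5,6,152],[-2.5,6,152],[-2.5,6,152]],"twist":[[0,0,-0.019],[0,0,-0.019],[0,0,-0.019],[0,0,-0.019],[0,0,-0.019],[0,0,-0.019],[0,0,-0.019],[0,0,-0.019]]}' && python3 -c "
from h import *
a=np.radians(37.8); go([615.6+7*np.cos(a),-30.8+7*np.sin(a),34],down(a+np.pi/2))"
```

```text
clock: 27.88
tcp_pos: [620.1, -18.6, 39.0]
tcp_rot: [-1.012, 2.971, 0.001]
wrist_force: [-0.3, 1.1, 0.1]
gripper_width: 60.1
grip_force: 0.0
travel [4.0, -6.9, 5.0] twist [-0.0, 0.003, -0.003] rows 0.2 q7 [0.79 1.68] t 27.8833
```

```bash
python3 -m pendant '{"travel":[[2,-4,2],[4,-7,3],[4,-7,5],[4,-7,5]],"twist":[[0,0,0],[0,0,0],[0,0,0],[0,0,0]]}' && python3 -c "
from h import *
a=np.radians(37.8); go([615.6+7*np.cos(a),-30.8+7*np.sin(a),34],down(a+np.pi/2))"
```

```text
clock: 28.22
tcp_pos: [620.7, -27.8, 33.5]
tcp_rot: [-1.011, 2.972, 0.0]
wrist_force: [-0.4, -0.7, -0.6]
gripper_width: 60.4
grip_force: 0.0
travel [-1.2, 0.7, -0.5] twist [-0.001, 0.002, -0.004] rows 0.0 q7 [0.79 1.69] t 28.2167
```

```bash
python3 -m pendant '{"travel":[[0,0,0],[0,0,0],[0,0,0],[0,0,0],[0,0,0],[0,0,0],[0,0,0]],"twist":[[0,0,0],[0,0,0],[0,0,0],[0,0,0],[0,0,0],[0,0,0],[0,0,0]]}' 0 40 && python3 -m pendant '{"travel":[[0,0,-10],[0,0,-50],[0,0,-90],[0,0,-130],[0,0,-170],[0,0,-190],[0,0,-190],[0,0,-190]],"twist":[[0,0,0],[0,0,0],[0,0,0],[0,0,0],[0,0,0],[0,0,0],[0,0,0],[0,0,0]]}'; python3 -c "
from h import *
chute(195,110,.7)"
```

```text
clock: 28.8
tcp_pos: [620.8, -26.6, 33.6]
tcp_rot: [-1.013, 2.971, 0.001]
wrist_force: [-0.5, 0.7, 4.2]
gripper_width: 24.9
grip_force: 40.3
clock: 29.47
tcp_pos: [620.5, -27.2, 224.6]
tcp_rot: [-1.012, 2.971, -0.001]
wrist_force: [-0.1, -0.2, -1.5]
gripper_width: 25.2
grip_force: 39.7
travel [-18.3, 235.9, 15.3] twist [0.176, -0.353, 0.905] rows 7.9 q7 [1.09 1.84] t 29.4667
```

```bash
python3 -m pendant '{"travel":[[-5,40,0],[-10,80,0],[-13,120,0],[-15,160,5],[-18,200,10],[-18,236,15],[-18,236,15],[-18,236,15],[-18,236,15],[-18,236,15]],"twist":[[0.176,-0.353,0.905],[0.176,-0.353,0.905],[0.176,-0.353,0.905],[0.176,-0.353,0.905],[0.176,-0.353,0.905],[0.176,-0.353,0.905],[0.176,-0.353,0.905],[0.176,-0.353,0.905],[0.176,-0.353,0.905],[0.176,-0.353,0.905]]}' && python3 -m pendant '{"travel":[[0,0,0],[0,0,0]],"twist":[[0,0,0],[0,0,0]]}'; python3 -c "
from h import *
chute(195,60,.7)"
```

```text
clock: 30.3
tcp_pos: [488.0, 171.1, 206.3]
tcp_rot: [0.36, 2.74, -0.071]
wrist_force: [0.5, 0.0, -1.0]
gripper_width: 25.1
grip_force: 39.7
clock: 30.47
tcp_pos: [489.3, 170.4, 206.9]
tcp_rot: [0.354, 2.742, -0.072]
wrist_force: [-0.5, 0.7, -0.5]
gripper_width: 25.0
grip_force: 39.7
travel [-2.5, 0.9, 48.6] twist [-0.001, -0.005, 0.003] rows 1.2 q7 [0.69 0.14] t 30.4667
```

```bash
python3 -m pendant '{"travel":[[-2,1,30],[-2.5,1,48],[-2.5,1,48],[-2.5,1,48]],"twist":[[0,-0.005,0],[0,-0.005,0],[0,-0.005,0],[0,-0.005,0]]}'; python3 -c "
from h import *
chute(195,35.5,.7)"
```

```text
clock: 30.8
tcp_pos: [509.8, 165.5, 163.5]
tcp_rot: [0.358, 2.737, -0.073]
wrist_force: [0.6, -0.2, 0.5]
gripper_width: 24.9
grip_force: 39.8
travel [0.9, 0.4, 25.0] twist [-0.002, -0.0, 0.0] rows 0.6 q7 [0.63 0.02] t 30.8
```

```bash
python3 -m pendant '{"travel":[[1,0.4,12],[1,0.4,21],[1,0.4,25],[1,0.4,25]],"twist":[[0,0,0],[0,0,0],[0,0,0],[0,0,0]]}' && python3 -m pendant '{"travel":[[0,0,0],[0,0,0],[0,0,0],[0,0,0],[0,0,0],[0,0,0]],"twist":[[0,0,0],[0,0,0],[0,0,0],[0,0,0],[0,0,0],[0,0,0]]}' 50 && python3 -m pendant '{"travel":[[0,0,-20],[0,0,-60],[0,0,-100],[0,0,-120],[0,0,-120],[0,0,-120]],"twist":[[0,0,0],[0,0,0],[0,0,0],[0,0,0],[0,0,0],[0,0,0]]}'
python3 - <<'E'
from h import *
i,T,w,d=snap("wrist","w9"); P,uv=cloud(i,T,d)
u=np.array([np.cos(CAZ),np.sin(CAZ)]);l=np.array([-u[1],u[0]])
x=(P[:,:2]-CO[:2])@u; y=(P[:,:2]-CO[:2])@l-.7; z=P[:,2]-34
X=x*np.cos(CA)+z*np.sin(CA); Zc=-x*np.sin(CA)+z*np.cos(CA)
k=(abs(y)<14)&(Zc>22)&(Zc<32); hh,_=np.histogram(X[k],np.arange(-5,250,5)); print(hh.tolist(), np.median(Zc[k]))
i,T,p,d=snap("side","s9"); i,T,q,d=snap("scene","s9b")
cv2.imwrite("pics/fin.png",np.vstack([np.hstack([cv2.resize(w,(400,300)),cv2.resize(q[150:450,200:500],(400,300))]),np.hstack([cv2.resize(p[170:420,190:440],(400,300)),cv2.resize(q[150:310,290:490],(400,300))])])[:,:,::-1])
E
```

```text
clock: 31.13
tcp_pos: [518.6, 164.5, 141.3]
tcp_rot: [0.358, 2.734, -0.071]
wrist_force: [-0.5, -0.8, -0.6]
gripper_width: 24.9
grip_force: 39.8
clock: 31.63
tcp_pos: [518.6, 164.8, 141.4]
tcp_rot: [0.357, 2.734, -0.07]
wrist_force: [0.0, 0.1, 0.5]
gripper_width: 50.2
grip_force: 0.0
clock: 32.13
tcp_pos: [475.1, 176.6, 253.6]
tcp_rot: [0.357, 2.731, -0.069]
wrist_force: [0.6, -1.0, -0.3]
gripper_width: 50.0
grip_force: 0.0
[0, 0, 0, 0, 0, 0, 0, 0, 8, 3, 2, 0, 0, 0, 0, 0, 224, 307, 294, 284, 295, 274, 278, 179, 1, 0, 0, 0, 0, 0, 0, 209, 236, 225, 237, 231, 217, 220, 129, 0, 0, 0, 0, 0, 0, 0, 0, 0, 0, 0] 25.79541990102225
```

View pics/fin.png

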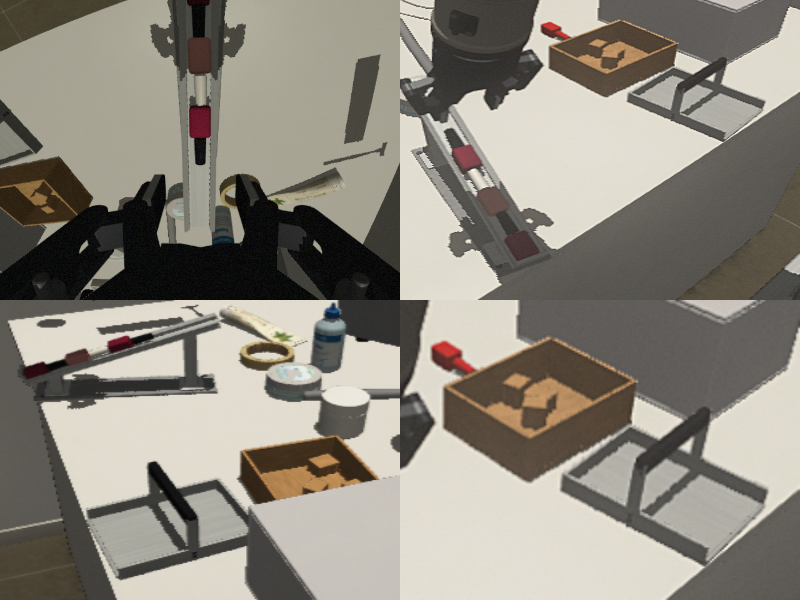

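All three bottles are queued from the stop, caps uphill. The blocks are in the box, the tray stands level and empty, and the bystanders haven't moved. Handing in.

```bash
python3 -c "
from plant import r
print(r.hand_in())"
```

```text
the job is handed in; nothing more can be done
None
```

I handed the job in at about 32 s on the robot clock, and the hand-in returned no verdict. In the last pictures all three bottles were queued at the chute stop with caps uphill. The blocks (four seen after tipping) were in the waste box, the empty tray was level on the desk, and the red look-alike and the bystanders were untouched.

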